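Top up the ink case

ROBOT

A 6-joint arm with a two-finger parallel gripper is mounted at the origin on the work surface. World frame = base frame: x ahead of the robot, y to its left, z up, the work surface at z = 0. Lengths are in m, angles in degrees, forces in N, time in s.
With the tool pointing down it reaches from about 0.3 to 0.775 m from the base axis. Payload 14.6 kg.
Tool frame: the origin (TCP) lies midway between the tips of the shut fingers; the grasp point (between the pads) lies 19 mm behind it; z points along the fingers, y is the line along which they close (so a half turn about z gives the same grasp; the last joint's range is limited). The gripper opens to 85 mm and grips with 20 to 120 N. Pads are 22 mm wide; open, the fingers measure 114 mm over their backs; the gripper's body (76 mm by 85 mm) begins 54 mm behind the grasp point. The pads swing forward as they close: fully open they stand 13 mm farther back than shut.
Start: joints at [-3.816, 17.183, 87.147, -0, 75.671, -3.816], TCP at [0.55, -0, 0.231] pointing down, gripper open.
Joint ranges: [-173.82, 173.82], [-45.26, 126.66], [13.44, 144.39], [-59.66, 239.66], [0, 175.72], [-146.38, 146.38]. Speed limits (degrees/s): [127.2, 127.2, 147.25, 180, 180, 180].

INTERFACE

Orientations are given as [roll, pitch, yaw] about the fixed x, y, z axes, in that order (R = Rz(yaw) Ry(pitch) Rx(roll)).
In Python, from plant import robot gives the robot as it stands.
- The arm moves only by the tool drive_tool, never from a script. Its arguments are lists of equal length, an entry for each row: "rot": the turn, a rotation vector about the world's x, y, z in rad, a list of three; "dp": the shift along the world's x, y, z in units of 60 mm (1.0 is 60 mm), a list of three; "hand": the opening, from 0 (shut) to 1 (fully open). In form: {"rot": [[wx, wy, wz], ...], "dp": [[x, y, z], ...], "hand": [hand, ...]}. A call has 1 to 20 rows; each row shifts and turns the commanded pose from where the row before left it; what a row does not reach is not made up. A row lasts 1/8 s, in which the tool goes at most 62.5 mm and 10.7 degrees, less where a joint would pass 70% of its speed; a pose out of reach is approached as far as the arm can. A call is refused whole if a number of a shift passes 1 or a number of a turn 0.188, either way. A call with a gripper value outside its range is refused whole. The fingers move at their own pace and stop on an object; "squeeze" is the grip in N (left out, the last holds). Time passes only in rows, so rows that do not move let the fingers close. It gives the time, the measured TCP pose, the force, the opening and the grip force at its end, in the units of the state.
- robot.state(): the state, without advancing time (a new reading comes with each control period).
- robot.grab_frame(name): name is "scene" or "side" or "wrist"; returns the picture (480x640x3 uint8, blue, green, red); there is no depth.
- robot.calibration(name): a dict with "vertical_fov" (degrees; the focal length in pixels is half the picture's height over the tangent of half this angle, whatever the lens; pixels are square), "cx", "cy" (the principal point, pixels), "k1" (the pictures are not rectified: a ray, as slopes to the right and down, at radius r is drawn at 1 + k1 r^2 times it, then the intrinsics apply), "extrinsics" (4x4, takes a point from world to camera coordinates); the wrist camera has in their place "mount" (4x4, takes a point from camera to tool coordinates, whose origin is the TCP and whose axes are the flange's). Camera axes: x right, y up, looking along -z (the intrinsics and any distortion apply to the point x, -y, -z); pixel columns grow to the right and rows downward; lengths in m; the calibration is good to about 2 mm. A picture is of the moment at which its call begins: read the wrist's pose just before it. calibration takes no time and is no camera call.
- robot.finish_job(): hands the job in; it is judged then, once.
Trained networks look in the newest picture that a camera, given by its name, has taken for a name from the list of things; names that differ only in an ending like _2 or _b are one class to them, and where a whole thing is asked for, a point or a joint stands for the part that bears it (a point fixed in the world has none). Each returns a list of dicts, best first, with "score" (0 to 1); they miss things now and then, are a little off and sometimes report something else, mostly with a low value. They report only what shows in the picture. A call takes as long as a camera call. They do not tell look-alikes from the thing itself.
- robot.search_frame(camera, target): "xy" ([column, row] in pixels, amid what is visible of it).
- robot.landmark_of(camera, target): "xy" ([column, row] in pixels: a listed point, or the origin of a listed thing).
The state is a dict: "time_s": time; "joint_pos": joint angles; "qvel": joint speeds; "tau": joint torques, N m; "position": TCP position; "tcp_rot": TCP orientation; "ft_force": force on the tool from outside, world axes, zero at the start; "moment": the same for the moment, N m; "opening": finger opening in m; "grip_force": force on a finger pad.
Only numpy, scipy, OpenCV 4.12 (cv2) and the standard library are available. Lean on these libraries where they do the work, as an engineer would, in place of code of your own. Each camera call takes 0.05 s, during which the arm holds its last target. There are 200 camera calls.

TASK

Raise the stiff lid of the ink case until it stands straight up and leave it so. Then put the three small spare ink bottles from the bench upright into the three empty pockets of the case, one in each, lowering every bottle to the pocket floor before letting go. Leave what is already in the case, and the other things on the bench, where they are.

Things in the scene. Friction and masses are not known exactly. Their poses are not given: they have to be found in the camera images.
- crate: Open plywood case fixed to the bench, 158 deep (x) x 251 wide (y), walls 45 high, floor 6 thick. Eight square pockets of 55 x 55, 60 apart centre to centre, in two rows of four, and behind them (+x) a narrow trough with a brush, not a pocket. Origin at the centre of its underside; -x is its front, towards the robot; +x the hinge side.
- lid (a joint): Deep lid of the case (plywood rim 58 deep, clear flat pane on top, covering the whole case), hinged along the top of the case's back wall: the hinge line lies 79 behind (+x) the case's origin, 45 above the bench, along the case's y. Value in rad: 0 shut, 1.571 standing straight up, 2.2 its stop, leaning far back. The hinge is stiff and the lid stays at any angle.
- lid_bar (a point): Middle of the lid's steel pull bar: a round bar 10 dia, 120 long, parallel to the hinge, carried 42 in front of the lid's front rim by a stalk at each end (100 clear between the stalks). Shut, it lies 200 before the hinge line and 52 above it. Its axes turn with the lid; y is along the bar.
- pocket0 (a point): Centre of the floor of pocket 0 (6 above the bench; walls 39 high round it): front row, number 1 from the case's left (+y) end. May be empty or taken.
- pocket1 (a point): Centre of the floor of pocket 1 (6 above the bench; walls 39 high round it): front row, number 2 from the case's left (+y) end. May be empty or taken.
- pocket2 (a point): Centre of the floor of pocket 2 (6 above the bench; walls 39 high round it): front row, number 3 from the case's left (+y) end. May be empty or taken.
- pocket3 (a point): Centre of the floor of pocket 3 (6 above the bench; walls 39 high round it): front row, number 4 from the case's left (+y) end. May be empty or taken.
- pocket4 (a point): Centre of the floor of pocket 4 (6 above the bench; walls 39 high round it): rear row, number 1 from the case's left (+y) end. May be empty or taken.
- pocket5 (a point): Centre of the floor of pocket 5 (6 above the bench; walls 39 high round it): rear row, number 2 from the case's left (+y) end. May be empty or taken.
- pocket6 (a point): Centre of the floor of pocket 6 (6 above the bench; walls 39 high round it): rear row, number 3 from the case's left (+y) end. May be empty or taken.
- pocket7 (a point): Centre of the floor of pocket 7 (6 above the bench; walls 39 high round it): rear row, number 4 from the case's left (+y) end. May be empty or taken.
- spare1: Amber glass ink bottle, round body 44 dia x 50 high, sloping shoulder up to a straight black screw cap 28 dia that runs from 60 to 92 above the underside (92 high in all), about 0.11 kg. Origin at the centre of its underside, z up its axis. A spare, standing on the bench beside the case at the start.
- spare2: Amber glass ink bottle, round body 44 dia x 50 high, sloping shoulder up to a straight black screw cap 28 dia that runs from 60 to 92 above the underside (92 high in all), about 0.11 kg. Origin at the centre of its underside, z up its axis. A spare, standing on the bench beside the case at the start.
- spare3: Amber glass ink bottle, round body 44 dia x 50 high, sloping shoulder up to a straight black screw cap 28 dia that runs from 60 to 92 above the underside (92 high in all), about 0.11 kg. Origin at the centre of its underside, z up its axis. A spare, standing on the bench beside the case at the start.
- stock1: Amber glass ink bottle, round body 44 dia x 50 high, sloping shoulder up to a straight black screw cap 28 dia that runs from 60 to 92 above the underside (92 high in all), about 0.11 kg. Origin at the centre of its underside, z up its axis. Already stands in one of the pockets.
- stock2: Amber glass ink bottle, round body 44 dia x 50 high, sloping shoulder up to a straight black screw cap 28 dia that runs from 60 to 92 above the underside (92 high in all), about 0.11 kg. Origin at the centre of its underside, z up its axis. Already stands in one of the pockets.
- stock3: Amber glass ink bottle, round body 44 dia x 50 high, sloping shoulder up to a straight black screw cap 28 dia that runs from 60 to 92 above the underside (92 high in all), about 0.11 kg. Origin at the centre of its underside, z up its axis. Already stands in one of the pockets.
- pot: Squat white ceramic pot, 45 dia, with a cork 38 dia, 44 high in all, standing in one of the pockets. Origin at the centre of its underside.
- tin: Flat round aluminium tin, 46 dia, 30 high, lying low in one of the pockets. Origin at the centre of its underside.
- big_bottle: Large amber bottle of the same shape as the spares but 57 dia, 120 high, cap 42 dia: too large for a pocket. Stands on the bench at the start among the spares; a bystander. Origin at the centre of its underside.
- wide_jar: Glass jar 60 dia, 95 high, with a wide metal lid. Stands on the bench at the start among the spares; a bystander. Origin at the centre of its underside.
- beaker: White ceramic beaker, open, 66 dia at the rim, 85 high. Stands on the bench at the start among the spares; a bystander. Origin at the centre of its underside.
- mortar: Dark metal bowl, 72 dia at the rim, 50 high. Stands on the bench at the start among the spares; a bystander. Origin at the centre of its underside.
- funnel: Plastic funnel standing mouth down, 68 dia at the foot, spout up, 85 high. Stands on the bench at the start among the spares; a bystander. Origin at the centre of its underside.
There are look-alikes about, which are no part of the job. What is shaped like the spare1 but pink or turquoise is not meant. What is shaped like the spare3 but turquoise is not meant.

How it is judged (in metres and radians):
On the way:
1. the lid is raised to stand straight up (within 10 degrees) (value of joint lid between 1.4 and 1.745 rad), for 0.2 s.
At the end, for the whole second after the job is handed in: Lid at rest within 10 degrees of straight up (1.40 to 1.745 rad); each spare upright (0.15 rad), at rest on a pocket floor (6 mm), within 10 mm of the pocket centre; things in the case within 20 mm and bystanders within 30 mm of where they began (all of step 1 and velocity of joint lid between -0.05 and 0.05 rad/s and ((horizontal distance between spare1 and pocket0 below 0.01 m and z of spare1 in the frame of pocket0 below 0.006 m) or (horizontal distance between spare1 and pocket1 below 0.01 m and z of spare1 in the frame of pocket1 below 0.006 m) or (horizontal distance between spare1 and pocket2 below 0.01 m and z of spare1 in the frame of pocket2 below 0.006 m) or (horizontal distance between spare1 and pocket3 below 0.01 m and z of spare1 in the frame of pocket3 below 0.006 m) or (horizontal distance between spare1 and pocket4 below 0.01 m and z of spare1 in the frame of pocket4 below 0.006 m) or (horizontal distance between spare1 and pocket5 below 0.01 m and z of spare1 in the frame of pocket5 below 0.006 m) or (horizontal distance between spare1 and pocket6 below 0.01 m and z of spare1 in the frame of pocket6 below 0.006 m) or (horizontal distance between spare1 and pocket7 below 0.01 m and z of spare1 in the frame of pocket7 below 0.006 m)) and angle between each of spare1, spare2, spare3's own z axis and vertical below 0.15 rad and linear speed of each of spare1, spare2, spare3 below 0.02 m/s and ((horizontal distance between spare2 and pocket0 below 0.01 m and z of spare2 in the frame of pocket0 below 0.006 m) or (horizontal distance between spare2 and pocket1 below 0.01 m and z of spare2 in the frame of pocket1 below 0.006 m) or (horizontal distance between spare2 and pocket2 below 0.01 m and z of spare2 in the frame of pocket2 below 0.006 m) or (horizontal distance between spare2 and pocket3 below 0.01 m and z of spare2 in the frame of pocket3 below 0.006 m) or (horizontal distance between spare2 and pocket4 below 0.01 m and z of spare2 in the frame of pocket4 below 0.006 m) or (horizontal distance between spare2 and pocket5 below 0.01 m and z of spare2 in the frame of pocket5 below 0.006 m) or (horizontal distance between spare2 and pocket6 below 0.01 m and z of spare2 in the frame of pocket6 below 0.006 m) or (horizontal distance between spare2 and pocket7 below 0.01 m and z of spare2 in the frame of pocket7 below 0.006 m)) and ((horizontal distance between spare3 and pocket0 below 0.01 m and z of spare3 in the frame of pocket0 below 0.006 m) or (horizontal distance between spare3 and pocket1 below 0.01 m and z of spare3 in the frame of pocket1 below 0.006 m) or (horizontal distance between spare3 and pocket2 below 0.01 m and z of spare3 in the frame of pocket2 below 0.006 m) or (horizontal distance between spare3 and pocket3 below 0.01 m and z of spare3 in the frame of pocket3 below 0.006 m) or (horizontal distance between spare3 and pocket4 below 0.01 m and z of spare3 in the frame of pocket4 below 0.006 m) or (horizontal distance between spare3 and pocket5 below 0.01 m and z of spare3 in the frame of pocket5 below 0.006 m) or (horizontal distance between spare3 and pocket6 below 0.01 m and z of spare3 in the frame of pocket6 below 0.006 m) or (horizontal distance between spare3 and pocket7 below 0.01 m and z of spare3 in the frame of pocket7 below 0.006 m)) and distance of each of stock1, stock2, stock3, pot, tin from where it was at the start of the episode below 0.02 m and distance of each of big_bottle, wide_jar, beaker, mortar, funnel from where it was at the start of the episode below 0.03 m); the robot touches nothing.
It fails at once if something already in the case is lifted or shifted out of its pocket (moved over 20 mm) (distance of any of stock1, stock2, stock3, pot, tin from where it was at the start of the episode above 0.02 m).
It fails at once if a bystander on the bench is shifted over 30 mm or tipped (distance of any of big_bottle, wide_jar, beaker, mortar, funnel from where it was at the start of the episode above 0.03 m or angle between any of big_bottle, wide_jar, beaker, mortar, funnel's own z axis and vertical above 0.4 rad).
It fails at once if a spare bottle is let go more than 35 mm above the bench (dropped) ((height (world z) of spare1 above 0.035 m and contact force between the fingers and spare1 below 0.05 N) or (height (world z) of spare2 above 0.035 m and contact force between the fingers and spare2 below 0.05 N) or (height (world z) of spare3 above 0.035 m and contact force between the fingers and spare3 below 0.05 N)).
It fails at once if a spare bottle is knocked over (angle between any of spare1, spare2, spare3's own z axis and vertical above 0.8 rad).
It also fails if it takes over 72 s, if anything falls off the work surface, if the arm or the gripper's body presses on something with over 40 N, if the wrist force passes 120 N, or if a joint passes its speed limit or range.

## Working session

There is one attempt and no reset: what is moved stays moved. The work goes in short steps, Python scripts to look and compute and a tool call to move; the robot and the scene stay as the last step left them, time stands still between calls to the robot, and variables do not carry over. Pictures are saved under pics/ and viewed, at most 13 in all, crops included, and the job is handed in when it is done.

Besides the shell and the picture viewer there is one more tool, called after "Request:" as name(argument=value, ...) on one line, values as JSON. drive_tool: Moves the arm, as the interface text tells. Its arguments: {"type":"object","properties":{"rot":{"type":"array","items":{"type":"array","items":{"type":"number"}}},"dp":{"type":"array","items":{"type":"array","items":{"type":"number"}}},"hand":{"type":"array","items":{"type":"number"}},"squeeze":{"type":"number"}},"required":["rot","dp","hand"]}

```bash
mkdir -p pics; cat > h.py <<'E'
import numpy as np, cv2
from plant import robot
from scipy.spatial.transform import Rotation as R
def cam(name):
    c=robot.calibration(name); f=240/np.tan(np.radians(c["vertical_fov"])/2)
    if "extrinsics" in c: T=np.array(c["extrinsics"])
    else:
        s=robot.state(); W=np.eye(4); W[:3,:3]=R.from_euler('xyz',s["tcp_rot"],degrees=True).as_matrix(); W[:3,3]=s["position"]
        T=np.linalg.inv(W@np.array(c["mount"]))
    return f,c["cx"],c["cy"],c["k1"],T
def ray(C,xy):
    f,cx,cy,k,T=C; d=np.array([(xy[0]-cx)/f,(xy[1]-cy)/f]); u=d.copy()
    for _ in range(20): u=d/(1+k*(u@u))
    Ti=np.linalg.inv(T); return Ti[:3,3],Ti[:3,:3]@np.array([u[0],-u[1],-1])
def onz(C,xy,z):
    o,d=ray(C,xy); return o+d*(z-o[2])/d[2]
def proj(C,p):
    f,cx,cy,k,T=C; q=T[:3,:3]@np.array(p)+T[:3,3]; u=np.array([q[0],-q[1]])/-q[2]
    return u*(1+k*(u@u))*f+[cx,cy]
E
python3 - <<'E'
from h import *
print(robot.state())
for n in["scene","side","wrist"]:
    im=robot.grab_frame(n); cv2.imwrite(f"pics/{n}0.png",im); C=cam(n); print(n,np.linalg.inv(C[4])[:3,3].round(3))
    if n=="wrist":continue
    for t in["spare1","crate","lid_bar","big_bottle","wide_jar","beaker","mortar","funnel","pocket0","pocket3"]:
        for d in robot.landmark_of(n,t)[:8]:
            if d["score"]>.3: print(n,t,np.round(d["xy"]),round(d["score"],2),onz(C,d["xy"],{"lid_bar":.097,"pocket0":.006,"pocket3":.006}.get(t,0))[:2].round(3))
E
```

```text
{'time_s': 0.0, 'joint_pos': array([-3.81668061e+00,  1.72171374e+01,  8.71809836e+01,  1.10543530e-03,
        7.56715975e+01, -3.81542140e+00]), 'qvel': array([ 0.01875215,  0.01358333,  0.04609718, -0.07304334,  0.11646857,
       -0.02181683]), 'tau': array([ 2.33377898e-03, -5.43485534e+01, -3.61782753e+01,  2.82532977e-05,
        4.14875918e-03, -3.55991256e-05]), 'position': array([5.49757153e-01, 1.03500163e-05, 2.30701831e-01]), 'tcp_rot': array([-1.79930507e+02, -5.70757488e-03,  8.99984631e+01]), 'ft_force': array([-1.1457041 ,  0.24189581, -0.16851305]), 'moment': array([ 0.04638502, -0.00282437,  0.02095961]), 'grip_force': 0.0, 'opening': 0.08534464657929675}
scene [0.253 0.404 1.155]
scene spare1 [223. 385.] 0.92 [0.561 0.293]
scene spare1 [181. 430.] 0.72 [0.564 0.405]
scene spare1 [194. 355.] 0.64 [0.644 0.284]
scene spare1 [337. 273.] 0.62 [ 0.537 -0.027]
scene spare1 [258. 358.] 0.57 [0.545 0.211]
scene spare1 [416. 147.] 0.51 [ 0.591 -0.392]
scene crate [314. 278.] 0.57 [0.566 0.012]
scene big_bottle [275. 422.] 0.74 [0.439 0.283]
scene big_bottle [339. 272.] 0.6
[... 444 characters left out ...]
[311. 320.] 0.87 [0.512 0.088]
scene pocket3 [354. 251.] 0.87 [ 0.539 -0.087]
scene pocket3 [323. 296.] 0.79 [0.526 0.032]
scene pocket3 [286. 306.] 0.63 [0.57  0.096]
side [0.999 0.125 1.273]
side spare1 [164. 257.] 0.85 [ 0.693 -0.365]
side spare1 [468. 294.] 0.81 [0.569 0.398]
side spare1 [422. 310.] 0.8 [0.639 0.296]
side spare1 [426. 281.] 0.72 [0.565 0.291]
side spare1 [398. 264.] 0.57 [0.54  0.211]
side crate [320. 252.] 0.74 [0.568 0.013]
side lid_bar [327. 198.] 0.91 [0.461 0.   ]
side wide_jar [188. 182.] 0.81 [ 0.477 -0.383]
side beaker [222. 178.] 0.74 [ 0.44  -0.299]
side mortar [474. 262.] 0.86 [0.481 0.398]
side funnel [205. 230.] 0.58 [ 0.594 -0.289]
wrist [0.551 0.081 0.373]
```

View pics/scene0.png

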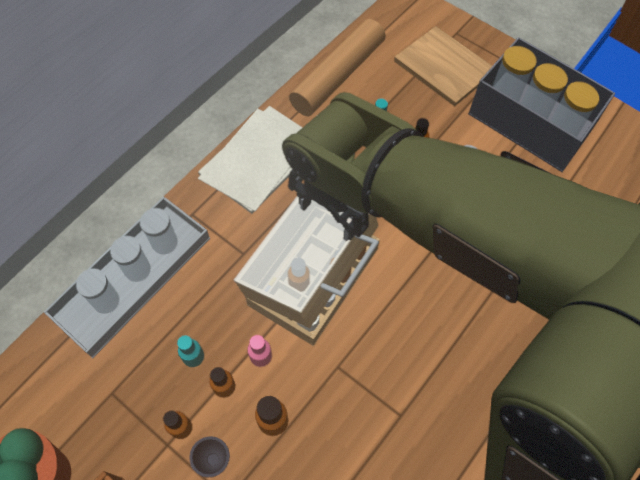

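View pics/side0.png

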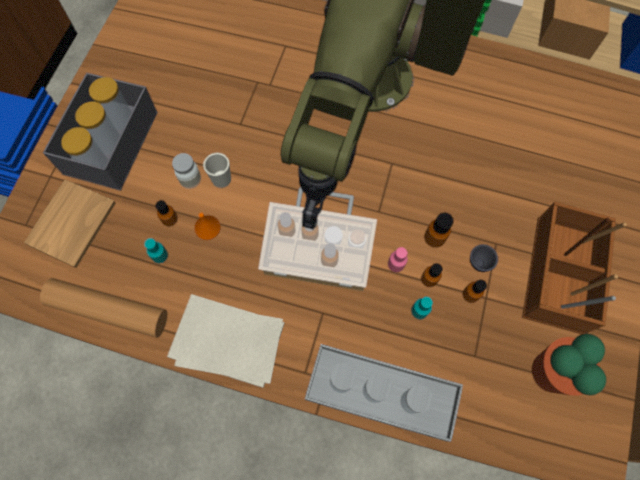

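The side view shows amber spares at (433,273), (477,290) and (166,212). The look-alikes are turquoise at (423,307) and (155,250), and pink at (398,260); these are excluded by colour. The larger amber one at (440,230) is big_bottle. I'll confirm this in one enlarged crop and read the lid corners from it.

```bash
python3 - <<'E'
from h import *
im=cv2.imread("pics/side0.png")
def crop(x,y,w,h,s): return cv2.resize(im[y:y+h,x:x+w],None,fx=s,fy=s,interpolation=cv2.INTER_CUBIC)
a=crop(250,185,140,110,4); b=crop(385,205,120,120,2); c=crop(140,150,120,120,2)
o=np.zeros((600,800,3),np.uint8); o[:440,:560]=a; o[:240,560:]=b; o[240:480,560:]=c; cv2.imwrite("pics/crop1.png",o)
C=cam("side")
for t in[(272,204),(376,219),(367,286),(260,268)]: print(t,onz(C,t,.103).round(3))
S=cam("scene")
def tri(a,b):
    o1,d1=ray(C,a);o2,d2=ray(S,b);d1/=np.linalg.norm(d1);d2/=np.linalg.norm(d2)
    t=np.linalg.lstsq(np.c_[d1,-d2],o2-o1,rcond=None)[0]; return (o1+d1*t[0]+o2+d2*t[1])/2,np.linalg.norm(o1+d1*t[0]-o2-d2*t[1])
# cap top centres, side/scene
for n in["side","scene"]:
  for d in robot.search_frame(n,"spare1")[:8]: print(n,np.round(d["xy"]),round(d["score"],2),onz(cam(n),d["xy"],.05).round(3))
E
```

```text
(272, 204) [ 0.517 -0.124  0.103]
(376, 219) [0.483 0.127 0.103]
(367, 286) [0.65  0.149 0.103]
(260, 268) [ 0.679 -0.1    0.103]
side [431. 276.] 0.86 [0.566 0.292 0.05 ]
side [163. 212.] 0.84 [ 0.593 -0.393  0.05 ]
side [474. 291.] 0.79 [0.574 0.4   0.05 ]
side [399. 260.] 0.63 [0.548 0.208 0.05 ]
side [156. 252.] 0.57 [ 0.7   -0.368  0.05 ]
side [422. 308.] 0.55 [0.651 0.289 0.05 ]
scene [191. 350.] 0.86 [0.64  0.286 0.05 ]
scene [177. 425.] 0.83 [0.562 0.404 0.05 ]
scene [423. 126.] 0.72 [ 0.596 -0.413  0.05 ]
scene [258. 349.] 0.71 [0.542 0.206 0.05 ]
scene [379. 102.] 0.63 [ 0.713 -0.407  0.05 ]
scene [304. 262.] 0.6 [0.59  0.015 0.05 ]
scene [222. 384.] 0.57 [0.551 0.297 0.05 ]
scene [306. 266.] 0.18 [0.581 0.019 0.05 ]
```

View pics/crop1.png

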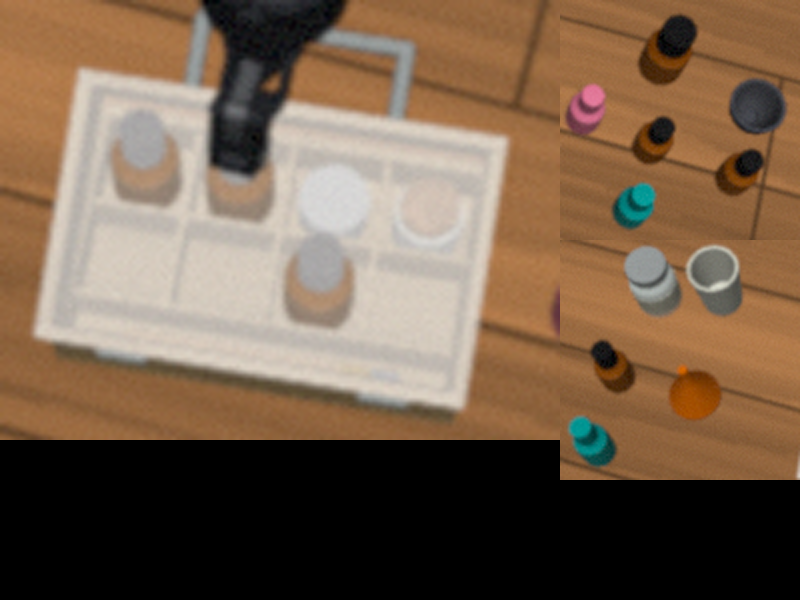

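The crop confirms the three amber spares and excludes the turquoise and pink ones. In the case, the rear pockets 4, 6 and 7 are empty and 5 is taken. Next I'll refine the crate and bar pose from both cameras' readings and the wrist view.

```bash
python3 - <<'E'
from h import *
from scipy.optimize import least_squares
C=cam("side")
K=[((270,202),(-.079,-.1255)),((377,218.7),(-.079,.1255)),((258.7,269.5),(.079,-.1255)),((365.7,287),(.079,.1255))]
def w(p,a,z): c,s=np.cos(p[2]),np.sin(p[2]); return [p[0]+c*a[0]-s*a[1],p[1]+s*a[0]+c*a[1],z]
for z in(.103,.108):
    r=least_squares(lambda p:np.concatenate([proj(C,w(p,a,z))-u for u,a in K]),[.58,.013,.12]);print(z,r.x.round(4),np.degrees(r.x[2]).round(1),r.fun.round(1))
print("bar R end outer",onz(C,(352.5,196),.097).round(3),"model bar end",w(r.x,(-.121,.06),.097))
robot.grab_frame("wrist");W=cam("wrist")
im=cv2.imread("pics/wrist0.png")
for t,z in[("lid_bar",.097),("crate",0),("stock1",.006),("pot",.006),("tin",.006)]:
    for d in robot.landmark_of("wrist",t)[:4]: print(t,np.round(d["xy"]),round(d["score"],2),onz(W,d["xy"],z)[:2].round(3))
E
```

```text
0.103 [0.5833 0.0113 0.1236] 7.1 [ 1.8  3.5 -2.2  2.6 -0.  -2.5  0.5 -2.9]
0.108 [0.585  0.0118 0.1235] 7.1 [ 1.6  3.3 -2.   2.5 -0.3 -2.5  0.7 -2.7]
bar R end outer [0.437 0.057 0.097] model bar end [np.float64(0.45753845300065876), np.float64(0.056427292900489014), 0.097]
lid_bar [202. 260.] 0.88 [ 0.452 -0.024]
crate [345. 192.] 0.85 [0.569 0.011]
tin [351. 424.] 0.22 [ 0.581 -0.276]
```

View pics/wrist0.png

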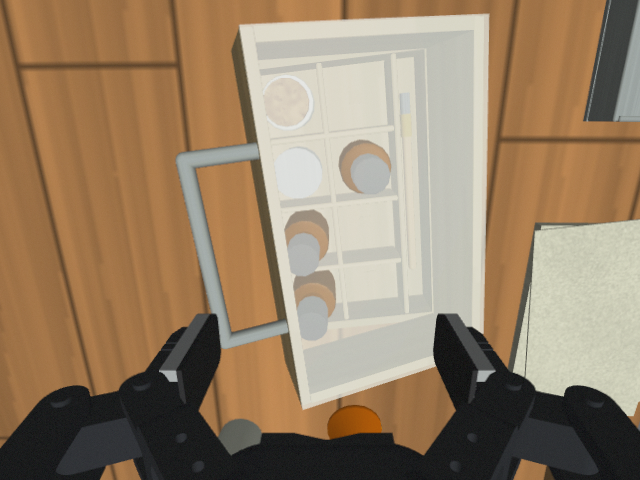

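The wrist view shows the bar from (185,158) to (227,343), the lid's top corners at (240,25), (488,14) and (303,408), and pockets 4, 6 and 7 empty.

```bash
python3 - <<'E'
from h import *
W=cam("wrist")
for n,t,z in[("barL",(186,160),.097),("barR",(225,342),.097),("FL",(240,25),.103),("BL",(488,14),.103),("FR",(303,408),.103),
 ("caseFL?",(243,90),.045),("pocket wall rear top at L",(393,56),.045),("wall rear R",(431,312),.045),("wall L front",(258,72),.045)]: print(n,onz(W,t,z).round(4))
E
```

```text
barL [0.4484 0.0529 0.097 ]
barR [ 0.4638 -0.0997  0.097 ]
FL [0.495  0.1387 0.103 ]
BL [0.6535 0.1452 0.103 ]
FR [ 0.5296 -0.164   0.103 ]
caseFL? [0.4823 0.1038 0.045 ]
pocket wall rear top at L [0.6035 0.1291 0.045 ]
wall rear R [ 0.6535 -0.0994  0.045 ]
wall L front [0.4953 0.1173 0.045 ]
```

```bash
python3 - <<'E'
from h import *
c=robot.calibration("wrist"); print(c); W=cam("wrist"); print(W[4].round(3)); 
for q in[(.498,.125,.103),(.53,-.125,.103),(.4524,.0577,.097),(.467,-.0614,.097)]: print(q,proj(W,q).round())
E
```

```text
{'vertical_fov': 65.35190913903651, 'cx': 326.66986059275683, 'cy': 242.8412306760001, 'k1': -0.015565027338348515, 'mount': array([[ 1.56093316e-04,  9.49578608e-01,  3.13529013e-01,
         8.07540503e-02],
       [ 9.99999967e-01, -2.12220049e-04,  1.44887094e-04,
         7.23469487e-04],
       [ 2.04118828e-04,  3.13528980e-01, -9.49578610e-01,
        -1.42064045e-01],
       [ 0.00000000e+00,  0.00000000e+00,  0.00000000e+00,
         1.00000000e+00]])}
[[ 1.     0.    -0.    -0.551]
 [-0.     0.95  -0.313  0.04 ]
 [ 0.     0.313  0.95  -0.38 ]
 [ 0.     0.     0.     1.   ]]
(0.498, 0.125, 0.103) [246.  49.]
(0.53, -0.125, 0.103) [303. 371.]
(0.4524, 0.0577, 0.097) [191. 153.]
(0.467, -0.0614, 0.097) [225. 302.]
```

The front of the lid seems raised already: in the scene view bottles show beneath it, and the wrist view's scale is off. I'll fit the case pose and lid angle together.

```bash
cat > fit.py <<'E'
from h import *
from scipy.optimize import least_squares
def case(p,a): c,s=np.cos(p[2]),np.sin(p[2]); return np.array([p[0]+c*a[0]-s*a[1],p[1]+s*a[0]+c*a[1],a[2]])
def lidpt(p,th,x,y,z): # x before hinge, z above hinge (shut)
    c,s=np.cos(th),np.sin(th); return case(p,(.079+(-x*c+z*s),y,.045+x*s+z*c))
E
python3 - <<'E'
from fit import *
C,S,W=cam("side"),cam("scene"),cam("wrist")
L=lambda x,y,z:(x,y,z)
ob=[(C,(270,202),(.158,-.1255,.06)),(C,(377,218.7),(.158,.1255,.06)),(C,(258.7,269.5),(0,-.1255,.06)),(C,(365.7,287),(0,.1255,.06)),
(C,(352.5,196),(.2,.056,.052)),
(W,(240,25),(.158,.1255,.06)),(W,(488,14),(0,.1255,.06)),(W,(303,408),(.158,-.1255,.06)),(W,(186,160),(.2,.056,.052)),(W,(225,340),(.2,-.056,.052)),
(S,(237,279),(0,.1255,.06)),(S,(305,309),(.158,.1255,.06)),(S,(376,238),(.2,-.056,.052)),(S,(327,292),(.2,.056,.052))]
f=lambda p:np.concatenate([proj(c,lidpt(p,p[3],*a))-u for c,u,a in ob])
r=least_squares(f,[.58,.013,.12,.1],loss="soft_l1",f_scale=3)
print(r.x.round(4),np.degrees(r.x[2:]).round(1)); print(f(r.x).reshape(-1,2).round(1).tolist())
for a in(0,.4,.8,1.2,1.571): print(a,lidpt(r.x,a,.2,0,.052).round(4))
print("now",lidpt(r.x,r.x[3],.2,0,.052).round(4))
for k,a in{4:(-0.0,.09),5:(0,.03)}.items(): pass
E
```

```text
[0.57   0.0098 0.1116 0.3296] [ 6.4 18.9]
[[-0.6, -0.3], [-0.4, 0.7], [-0.8, -0.6], [-0.5, 0.3], [-2.9, 0.9], [-0.2, -1.7], [-0.3, 0.1], [-0.2, 2.1], [0.2, 7.4], [-0.2, -1.9], [-4.7, 1.3], [-6.0, 2.6], [-2.8, 5.0], [14.0, -0.8]]
0 [ 0.4498 -0.0037  0.097 ]
0.4 [4.856e-01 3.000e-04 1.708e-01]
0.8 [0.5471 0.0072 0.2247]
1.2 [0.6247 0.0159 0.2503]
1.571 [0.7002 0.0244 0.245 ]
now [ 0.4772 -0.0006  0.1589]
```

Request:
drive_tool(rot=[[0,0,0.056],[0,0,0.056],[0,0,0],[0,0,0],[0,0,0],[0,0,0],[0,0,0],[0,0,0],[0,0,0],[0,0,0]], dp=[[-0.4,0,0],[-0.4,0,0],[-0.41,0,0],[0,0,0],[0,0,0],[0,0,-0.4],[0,0,-0.4],[0,0,-0.4],[0,0,-0.3],[0,0,0]], hand=[0.42,0.42,0.42,0.42,0.42,0.42,0.42,0.42,0.42,0.42], squeeze=70)

```text
time_s: 2.8
position: [0.4773, 0.0, 0.1402]
tcp_rot: [-179.9, -0.0, 96.4]
ft_force: [0.5, 0.7, 0.1]
opening: 0.0361
grip_force: 0.0
```

```bash
python3 - <<'E'
from h import *
im=robot.grab_frame("side"); im2=robot.grab_frame("wrist")
o=np.zeros((480,800,3),np.uint8); o[:,:400]=cv2.resize(im[150:270,260:360],(400,480)); o[:300,400:]=cv2.resize(im2,(400,300)); cv2.imwrite("pics/c2.png",o)
E
```

```text
(no output)
```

View pics/c2.png

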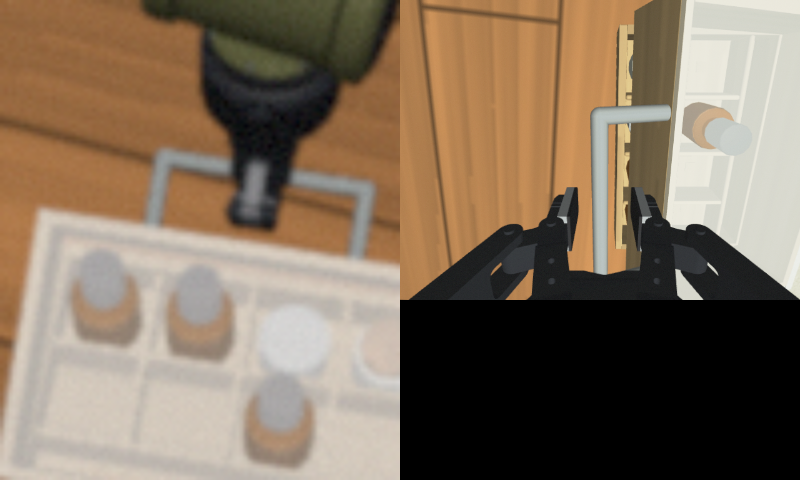

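The bar runs between the pads, centred between the fingers and the stalks. I'll close on it.

Request:
drive_tool(rot=[[0,0,0],[0,0,0],[0,0,0],[0,0,0],[0,0,0]], dp=[[0,0,0],[0,0,0],[0,0,0],[0,0,0],[0,0,0]], hand=[0,0,0,0,0], squeeze=70)

```text
time_s: 3.52
position: [0.4749, -0.0003, 0.1416]
tcp_rot: [-179.6, -0.0, 96.4]
ft_force: [-26.8, -3.4, 15.9]
opening: 0.0073
grip_force: 68.6
```

```bash
python3 - <<'E'
from fit import *
p=[.57,.0098,.1116]; th=np.linspace(.33,1.571,13); q=np.array([lidpt(p,t,.2,0,.052) for t in th])
print((np.diff(q,axis=0)/.06).round(3).tolist()); print(q[-1],robot.state()["position"])
E
```

```text
[[0.21, 0.024, 0.286], [0.238, 0.027, 0.263], [0.264, 0.03, 0.237], [0.287, 0.032, 0.208], [0.307, 0.034, 0.177], [0.323, 0.036, 0.144], [0.336, 0.038, 0.11], [0.346, 0.039, 0.074], [0.352, 0.039, 0.038], [0.354, 0.04, 0.001], [0.352, 0.039, -0.035], [0.347, 0.039, -0.072]]
[0.70022555 0.02439381 0.2449894 ] [ 4.74929958e-01 -3.23101295e-04  1.41589388e-01]
```

Request:
drive_tool(rot=[[0,0,0],[0,0,0],[0,0,0],[0,0,0],[0,0,0],[0,0,0],[0,0,0]], dp=[[-0.05,0,0.02],[0.105,0.012,0.143],[0.105,0.012,0.143],[0.119,0.013,0.132],[0.119,0.013,0.132],[0.132,0.015,0.118],[0.132,0.015,0.118]], hand=[0,0,0,0,0,0,0])

```text
time_s: 4.4
position: [0.5162, 0.0044, 0.1905]
tcp_rot: [-179.8, 0.0, 96.4]
ft_force: [-11.9, -4.8, 4.4]
opening: 0.0071
grip_force: 69.4
```

Forces are moderate, so I'll continue along the arc.

Request:
drive_tool(rot=[[0,0,0],[0,0,0],[0,0,0],[0,0,0],[0,0,0],[0,0,0],[0,0,0],[0,0,0],[0,0,0],[0,0,0],[0,0,0]], dp=[[0.144,0.016,0.104],[0.144,0.016,0.104],[0.154,0.017,0.088],[0.154,0.017,0.088],[0.162,0.018,0.072],[0.162,0.018,0.072],[0.168,0.019,0.055],[0.168,0.019,0.055],[0.173,0.02,0.037],[0.173,0.02,0.037],[0,0,0]], hand=[0,0,0,0,0,0,0,0,0,0,0])

```text
time_s: 5.78
position: [0.6142, 0.0155, 0.2347]
tcp_rot: [179.8, 0.0, 96.4]
ft_force: [-0.4, -2.5, 10.7]
opening: 0.0075
grip_force: 74.4
```

Request:
drive_tool(rot=[[0,0,0],[0,0,0],[0,0,0],[0,0,0],[0,0,0],[0,0,0],[0,0,0],[0,0,0],[0,0,0],[0,0,0]], dp=[[0.176,0.02,0.019],[0.176,0.02,0.019],[0.177,0.02,0],[0.177,0.02,0],[0.176,0.02,-0.018],[0.176,0.02,-0.018],[0.173,0.02,-0.036],[0.173,0.02,-0.036],[0,0,0],[0,0,0]], hand=[0,0,0,0,0,0,0,0,0,0])

```text
time_s: 7.02
position: [0.6986, 0.025, 0.2304]
tcp_rot: [179.7, 0.0, 96.4]
ft_force: [6.4, -1.8, 6.6]
opening: 0.0072
grip_force: 75.6
```

```bash
python3 - <<'E'
from h import *
im=robot.grab_frame("side"); im2=robot.grab_frame("scene")
o=np.zeros((600,800,3),np.uint8); o[:,:400]=cv2.resize(im[130:310,260:380],(400,600)); o[:600,400:]=cv2.resize(im2[150:360,220:360],(400,600)); cv2.imwrite("pics/c3.png",o)
E
```

```text
(no output)
```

View pics/c3.png

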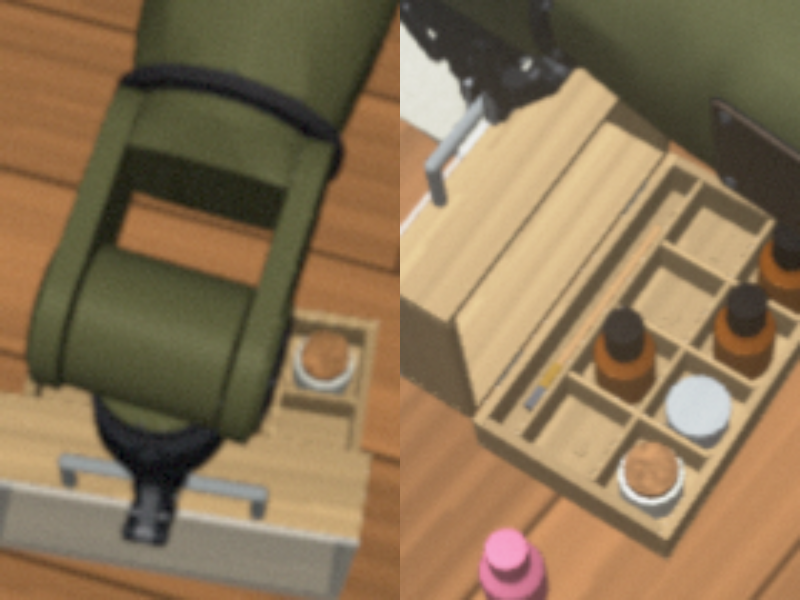

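The lid is standing upright. I'll release the bar, lift clear, and move above the left-hand spares.

Request:
drive_tool(rot=[[0,0,0],[0,0,0],[0,0,0],[0,0,0],[0,0,0],[0,0,0],[0,0,0],[0,0,0],[0,0,0],[0,0,0],[0,0,0],[0,0,0],[0,0,0],[0,0,0],[0,0,0]], dp=[[0,0,0],[0,0,0],[0,0,0],[0,0,0.4],[0,0,0.5],[0,0,0.5],[-0.2,0.5,0],[-0.3,0.6,0],[-0.3,0.6,0],[-0.3,0.6,0],[-0.3,0.6,0],[-0.4,0.6,0],[-0.4,0.7,0],[0,0.7,0],[0,0,0]], hand=[0.4,0.4,0.4,0.4,0.45,0.5,0.5,0.5,0.5,0.5,0.5,0.5,0.5,0.5,0.5])

```text
time_s: 9.0
position: [0.5646, 0.3216, 0.3117]
tcp_rot: [-180.0, -0.0, 96.6]
ft_force: [0.2, -0.7, 0.8]
opening: 0.0431
grip_force: 0.0
```

```bash
python3 - <<'E'
from fit import *
for n in["side","scene","wrist"]:
    im=robot.grab_frame(n); cv2.imwrite(f"pics/{n}1.png",im); C=cam(n)
    for t in["spare1","pot","tin","lid_bar","pocket0"]:
        for d in robot.landmark_of(n,t)[:9]:
            if d["score"]>.25: print(n,t,np.round(d["xy"]),round(d["score"],2),onz(C,d["xy"],{"spare1":0,"lid_bar":.245}.get(t,.006))[:2].round(4))
p=[.57,.0098,.1116]
print({k:case(p,(x,y,.006)).round(4)[:2].tolist() for k,(x,y) in {0:(-.047,.09),4:(.013,.09),6:(.013,-.03),7:(.013,-.09)}.items()})
im=cv2.imread("pics/scene1.png")
a=cv2.resize(im[180:380,200:400],(400,400)); b=cv2.resize(cv2.imread("pics/side1.png")[180:320,240:380],(400,400))
cv2.imwrite("pics/c4.png",np.hstack([a,b]))
E
```

```text
side spare1 [468. 294.] 0.89 [0.5671 0.3986]
side spare1 [166. 216.] 0.88 [ 0.5875 -0.4029]
side spare1 [427. 280.] 0.81 [0.5619 0.2913]
side spare1 [421. 314.] 0.74 [0.6503 0.297 ]
side spare1 [159. 254.] 0.64 [ 0.6889 -0.3805]
side pot [355. 242.] 0.66 [0.5184 0.0916]
side pot [309. 236.] 0.57 [ 0.5333 -0.0248]
side tin [332. 236.] 0.58 [0.5173 0.0311]
side tin [355. 242.] 0.3 [0.5156 0.0922]
side lid_bar [307. 278.] 0.94 [0.7108 0.0249]
side lid_bar [281. 251.] 0.5 [ 0.67   -0.0435]
side lid_bar [318. 254.] 0.47 [0.6554 0.0321]
side pocket0 [356. 241.] 0.86 [0.5131 0.0931]
side pocket0 [312. 235.] 0.82 [ 0.5302 -0.018 ]
side pocket0 [282. 254.] 0.76 [ 0.6017 -0.0771]
side pocket0 [351. 264.] 0.74 [0.5768 0.0971]
side pocket0 [286. 232.] 0.72 [ 0.5407 -0.0853]
side pocket0 [328. 259.] 0.71 [0.5815 0.0396]
side pocket0 [305. 257.] 0.66 [ 0.5919 -0.0199]
side pocket0 [332. 237.] 0.62 [0.5204 0.033 ]
scene spare1 [224. 385.] 0.72 [0.5605 0.2918]
scene spare1 [414. 147.] 0.65 [ 0.5941 -0.3874]
scene spare1 [376. 129.] 0.6 [ 0.6919 -0.3735]
scene spare1 [193. 354.] 0.46 [0.6469 0.2843]

[... 365 characters left out ...]
0.5557 0.2967]
wrist spare1 [298. 270.] 0.89 [0.5411 0.2093]
wrist spare1 [340. 116.] 0.72 [0.5723 0.4044]
wrist spare1 [278. 415.] 0.26 [ 0.5308 -0.0308]
wrist pot [274. 345.] 0.66 [0.5178 0.0949]
wrist pot [225. 205.] 0.64 [0.4452 0.2872]
wrist tin [275. 382.] 0.9 [0.5236 0.0339]
wrist tin [280. 416.] 0.72 [ 0.5349 -0.0271]
wrist pocket0 [275. 352.] 0.91 [0.5195 0.0852]
wrist pocket0 [316. 417.] 0.84 [ 0.5893 -0.0224]
wrist pocket0 [320. 444.] 0.79 [ 0.5992 -0.0731]
wrist pocket0 [276. 415.] 0.6 [ 0.5292 -0.0251]
wrist pocket0 [318. 343.] 0.58 [0.5784 0.1054]
wrist pocket0 [315. 381.] 0.58 [0.5811 0.0415]
{0: [0.5133, 0.094], 4: [0.5729, 0.1007], 6: [0.5863, -0.0186], 7: [0.5929, -0.0782]}
```

View pics/c4.png

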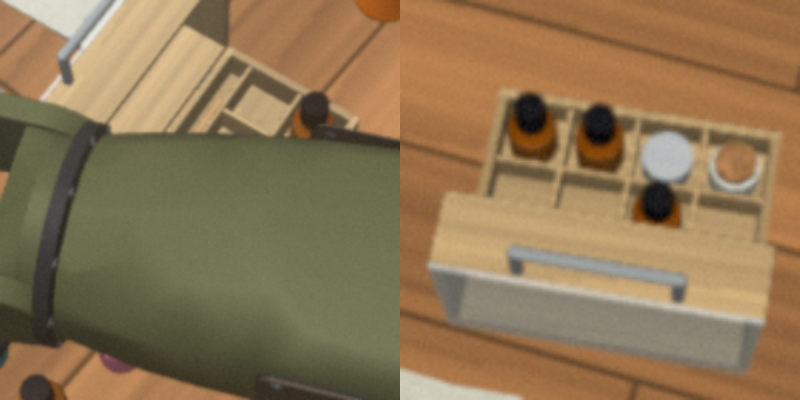

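View pics/wrist1.png

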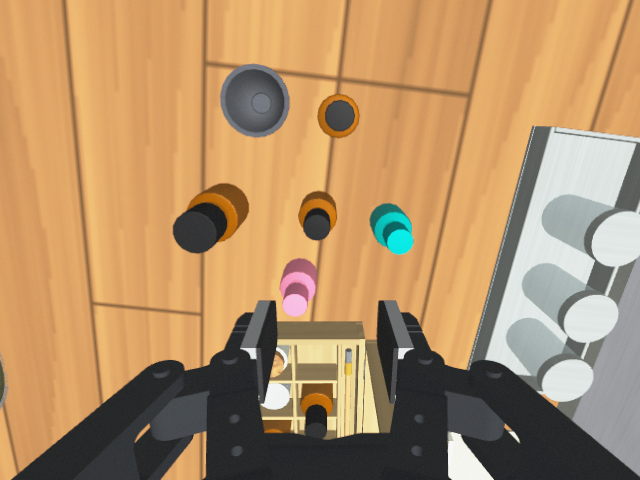

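The wrist view shows spare A's cap at (317,224), spare B's cap at (340,115), pink at (296,300) and turquoise at (398,238). I'll locate the caps by ray at z = 0.092.

```bash
cat > caps.py <<'E'
from h import *
def caps(im,C,guess,z=.076,win=.03):
    """centroid of the dark cap pixels near guess, as world xy of the cap's middle"""
    u=proj(C,[*guess,z]); r=np.linalg.norm(proj(C,[guess[0]+win,guess[1],z])-u)
    m=(im.max(2)<62).astype(np.uint8); n,l,st,ce=cv2.connectedComponentsWithStats(m)
    c=[(np.linalg.norm(ce[i]-u),i) for i in range(1,n) if st[i,4]>25]; d,i=min(c)
    return onz(C,ce[i],z)[:2].round(4),ce[i].round(1),st[i].tolist(),round(d,1)
E
python3 - <<'E'
from caps import *
for n in["wrist","side","scene"]:
    im=cv2.imread(f"pics/{n}1.png"); C=cam(n)
    for g in[(.56,.293),(.568,.402),(.59,-.393)]: 
        if n=="wrist" and g[1]<0: continue
        print(n,caps(im,C,g,.085 if n=="wrist" else .08))
E
```

```text
wrist (array([0.5576, 0.2968]), array([315.9, 224.4]), [304, 209, 26, 31, 539], np.float64(4.3))
wrist (array([0.5107, 0.4204]), array([279. ,  89.9]), [270, 76, 14, 30, 44], np.float64(65.9))
side (array([0.5596, 0.2944]), array([435., 270.]), [429, 264, 13, 13, 126], np.float64(0.6))
side (array([0.5692, 0.4029]), array([478.7, 286.2]), [472, 280, 14, 13, 134], np.float64(0.6))
side (array([ 0.5925, -0.3877]), array([162. , 207.2]), [156, 201, 13, 14, 124], np.float64(2.1))
scene (array([0.5549, 0.2935]), array([219.3, 376.7]), [212, 368, 15, 18, 140], np.float64(2.8))
scene (array([0.5569, 0.4024]), array([176.4, 423.1]), [169, 416, 12, 12, 59], np.float64(6.1))
scene (array([ 0.5881, -0.3879]), array([421.5, 127. ]), [416, 119, 12, 17, 168], np.float64(2.0))
```

Request:
drive_tool(rot=[[0,0,0],[0,0,0],[0,0,0],[0,0,0],[0,0,0],[0,0,0],[0,0,0],[0,0,0],[0,0,0],[0,0,0],[0,0,0],[0,0,0],[0,0,0],[0,0,0],[0,0,0],[0,0,0]], dp=[[-0.11,-0.44,0],[0,0,-0.5],[0,0,-0.5],[0,0,-0.5],[0,0,-0.5],[0,0,-0.5],[0,0,-0.5],[0,0,-0.3],[0,0,-0.3],[0,0,-0.3],[0,0,-0.23],[0,0,0],[0,0,0],[0,0,0],[0,0,0],[0,0,0]], hand=[0.5,0.5,0.5,0.5,0.5,0.5,0.5,0.5,0.5,0.5,0.5,0.5,0.2,0,0,0], squeeze=30)

```text
time_s: 11.9
position: [0.5591, 0.2929, 0.0649]
tcp_rot: [180.0, -0.0, 96.4]
ft_force: [-0.6, 0.1, 3.2]
opening: 0.0272
grip_force: 30.6
```

Request:
drive_tool(rot=[[0,0,0],[0,0,0],[0,0,0],[0,0,0],[0,0,0],[0,0,0],[0,0,0],[0,0,0],[0,0,0],[0,0,0],[0,0,0],[0,0,0],[0,0,0],[0,0,0]], dp=[[0,0,0.3],[0,0,0.4],[0,0,0.4],[0,0,0.4],[0,0,0.4],[0,0,0.3],[0.05,-0.5,0],[0.05,-0.6,0],[0.05,-0.6,0],[0.05,-0.6,0],[0.05,-0.5,0],[0.02,-0.4,0],[0,0,0],[0,0,0]], hand=[0,0,0,0,0,0,0,0,0,0,0,0,0,0])

```text
time_s: 13.65
position: [0.575, 0.1013, 0.1967]
tcp_rot: [180.0, -0.0, 96.4]
ft_force: [-0.1, 0.1, -1.8]
opening: 0.027
grip_force: 30.4
```

```bash
python3 - <<'E'
from caps import *
for n in["side","scene","wrist"]:
    im=robot.grab_frame(n); cv2.imwrite(f"pics/{n}2.png",im); C=cam(n)
    z=robot.state()["position"][2]
    for d in robot.landmark_of(n,"spare1")[:9]:
        q=onz(C,d["xy"],z-.064)
        if abs(q[1]-.1)<.06: print(n,np.round(d["xy"]),round(d["score"],2),q.round(4))
    for d in robot.landmark_of(n,"pocket4")[:9]:print(n,"pocket",np.round(d["xy"]),round(d["score"],2),onz(C,d["xy"],.006)[:2].round(4))
print(robot.state()["position"])
a=cv2.resize(cv2.imread("pics/side2.png")[170:320,240:390],(400,400)); b=cv2.resize(cv2.imread("pics/wrist2.png"),(400,300)); o=np.zeros((400,800,3),np.uint8);o[:,:400]=a;o[:300,400:]=b
cv2.imwrite("pics/c5.png",o)
E
```

```text
side [357. 248.] 0.65 [0.5774 0.104  0.1325]
side [350. 263.] 0.21 [0.6168 0.0965 0.1325]
side pocket [285. 231.] 0.96 [ 0.5395 -0.089 ]
side pocket [352. 265.] 0.94 [0.5791 0.0996]
side pocket [330. 260.] 0.77 [0.5819 0.0439]
side pocket [309. 233.] 0.68 [ 0.5278 -0.0265]
side pocket [305. 259.] 0.67 [ 0.5972 -0.0162]
side pocket [356. 242.] 0.63 [0.5163 0.0947]
side pocket [283. 251.] 0.61 [ 0.5931 -0.0764]
side pocket [335. 238.] 0.57 [0.5228 0.0393]
side pocket [336. 240.] 0.37 [0.5248 0.0422]
scene [279. 285.] 0.64 [0.5705 0.1074 0.1324]
scene [300. 283.] 0.57 [0.5437 0.0788 0.1324]
scene pocket [310. 319.] 0.91 [0.5156 0.0865]
scene pocket [284. 305.] 0.87 [0.5743 0.0961]
scene pocket [313. 262.] 0.72 [ 0.589  -0.0135]
scene pocket [299. 280.] 0.71 [0.5859 0.0354]
scene pocket [324. 300.] 0.65 [0.5201 0.0381]
scene pocket [338. 271.] 0.63 [ 0.5364 -0.0291]
scene pocket [335. 273.] 0.37 [ 0.5391 -0.0232]
wrist [326. 258.] 0.79 [0.5751 0.1043 0.1323]
wrist pocket [329. 213.] 0.78 [0.5778 0.1014]
wrist pocket [330. 373.] 0.73 [ 0.5991 -0.0716]
[0.57502193 0.10098043 0.19632304]
```

View pics/c5.png

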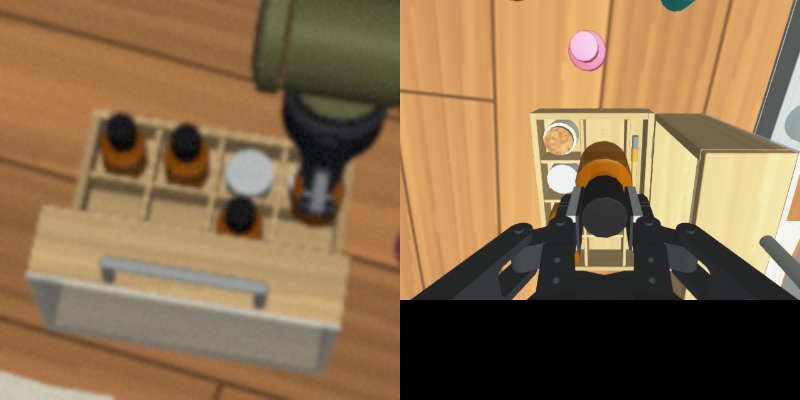

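Averaging the sightings puts pocket 4 at about (0.577, 0.101). The held bottle sits about 3 mm to +y of the TCP.

Request:
drive_tool(rot=[[0,0,0],[0,0,0],[0,0,0],[0,0,0],[0,0,0],[0,0,0],[0,0,0],[0,0,0],[0,0,0],[0,0,0],[0,0,0],[0,0,0]], dp=[[0.03,-0.05,0],[0,0,-0.3],[0,0,-0.3],[0,0,-0.3],[0,0,-0.25],[0,0,-0.2],[0,0,-0.2],[0,0,-0.2],[0,0,-0.1],[0,0,-0.1],[0,0,-0.1],[0,0,0]], hand=[0,0,0,0,0,0,0,0,0,0,0,0])

```text
time_s: 15.6
position: [0.5767, 0.0978, 0.073]
tcp_rot: [-180.0, -0.0, 96.4]
ft_force: [-0.5, 0.7, -1.5]
opening: 0.0271
grip_force: 30.3
```

Request:
drive_tool(rot=[[0,0,0],[0,0,0],[0,0,0]], dp=[[0,0,-0.03],[0,0,-0.015],[0,0,0]], hand=[0,0,0])

```text
time_s: 15.98
position: [0.577, 0.0978, 0.0709]
tcp_rot: [180.0, -0.0, 96.4]
ft_force: [0.1, 0.4, 2.4]
opening: 0.0273
grip_force: 30.6
```

Request:
drive_tool(rot=[[0,0,0],[0,0,0],[0,0,0],[0,0,0],[0,0,0],[0,0,0],[0,0,0],[0,0,0],[0,0,0],[0,0,0],[0,0,0],[0,0,0],[0,0,0],[0,0,0],[0,0,0],[0,0,0],[0,0,0],[0,0,0],[0,0,0]], dp=[[0,0,0],[0,0,0],[0,0,0.15],[0,0,0.4],[0,0,0.5],[0,0,0.5],[0,0,0.6],[0,0.5,0],[-0.02,0.6,0],[-0.02,0.6,0],[-0.02,0.6,0],[-0.02,0.6,0],[-0.02,0.6,0],[-0.02,0.6,0],[-0.01,0.6,0],[0,0.4,0],[0,0,0],[0,0,-0.5],[0,0,0]], hand=[0.5,0.5,0.5,0.5,0.5,0.5,0.5,0.5,0.5,0.5,0.5,0.5,0.5,0.5,0.5,0.5,0.5,0.5,0.5])

```text
time_s: 18.35
position: [0.5685, 0.4025, 0.1678]
tcp_rot: [-179.8, 0.1, 96.4]
ft_force: [-0.6, 0.0, 0.4]
opening: 0.0427
grip_force: 0.0
```

```bash
python3 - <<'E'
from caps import *
for n in["side","scene","wrist"]:
    im=robot.grab_frame(n); cv2.imwrite(f"pics/{n}3.png",im); C=cam(n)
    for d in robot.landmark_of(n,"spare1")[:9]: print(n,np.round(d["xy"]),round(d["score"],2),onz(C,d["xy"],0)[:2].round(4),onz(C,d["xy"],.006)[:2].round(4))
    print("cap B",caps(im,C,(.569,.403),.08)[:3]); print("cap in p4",caps(im,C,(.577,.101),.086)[:3])
E
```

```text
side [160. 256.] 0.95 [ 0.6925 -0.3765] [ 0.6939 -0.3741]
side [395. 263.] 0.88 [0.5404 0.2041] [0.5425 0.2037]
side [352. 264.] 0.86 [0.5746 0.0996] [0.5766 0.0997]
side [165. 215.] 0.78 [ 0.5844 -0.4053] [ 0.5863 -0.4028]
side [470. 294.] 0.61 [0.5653 0.4037] [0.5674 0.4023]
side [419. 311.] 0.54 [0.6444 0.2893] [0.6461 0.2885]
cap B (array([0.5692, 0.4031]), array([478.8, 286.2]), [472, 280, 15, 13, 133])
cap in p4 (array([0.5778, 0.1001]), array([354.2, 254.1]), [349, 248, 12, 14, 127])
scene [417. 147.] 0.87 [ 0.5888 -0.3914] [ 0.587  -0.3873]
scene [281. 304.] 0.79 [0.5813 0.0975] [0.5796 0.0991]
scene [374. 128.] 0.72 [ 0.6986 -0.3736] [ 0.6963 -0.3696]
scene [180. 428.] 0.55 [0.5684 0.4054] [0.5668 0.4054]
cap B (array([0.4863, 0.4092]), array([203.5, 452.8]), [192, 439, 33, 35, 415])
cap in p4 (array([0.5737, 0.1004]), array([281.1, 291.4]), [275, 283, 13, 18, 183])
wrist [388. 340.] 0.78 [0.6434 0.2896] [0.6418 0.2933]
wrist [278. 398.] 0.67 [0.5426 0.2092] [0.5429 0.2145]
wrist [327. 218.] 0.57 [0.5707 0.4035] [0.5705 0.4051]
cap B (array([0.5675, 0.4041]), array([322.4, 247.3]), [303, 221, 43, 51, 1374])
cap in p4 (array([0.582 , 0.2599]), array([320.8, 428.4]), [12, 332, 628, 148, 42427])
```

Request:
drive_tool(rot=[[0,0,0],[0,0,0],[0,0,0],[0,0,0],[0,0,0],[0,0,0],[0,0,0],[0,0,0],[0,0,0],[0,0,0]], dp=[[0,0.02,-0.3],[0,0,-0.4],[0,0,-0.4],[0,0,-0.3],[0,0,-0.33],[0,0,0],[0,0,0],[0,0,0],[0,0,0],[0,0,0]], hand=[0.5,0.5,0.5,0.5,0.5,0.5,0.2,0,0,0])

```text
time_s: 19.9
position: [0.5693, 0.4051, 0.0665]
tcp_rot: [180.0, -0.0, 96.4]
ft_force: [-0.3, -0.4, 2.4]
opening: 0.0272
grip_force: 30.5
```

Request:
drive_tool(rot=[[0,0,0],[0,0,0],[0,0,0],[0,0,0],[0,0,0],[0,0,0],[0,0,0],[0,0,0],[0,0,0],[0,0,0],[0,0,0],[0,0,0],[0,0,0],[0,0,0],[0,0,0],[0,0,0],[0,0,0],[0,0,0],[0,0,0]], dp=[[0,0,0.2],[0,0,0.4],[0,0,0.5],[0,0,0.5],[0,0,0.4],[0,0,0.3],[0,-0.5,0],[0.03,-0.6,0],[0.03,-0.7,0],[0.04,-0.7,0],[0.04,-0.7,0],[0.04,-0.7,0],[0.04,-0.7,0],[0.04,-0.7,0],[0.04,-0.7,0],[0.03,-0.6,0],[0.02,-0.43,0],[0,0,0],[0,0,0]], hand=[0,0,0,0,0,0,0,0,0,0,0,0,0,0,0,0,0,0,0])

```text
time_s: 22.28
position: [0.59, -0.0163, 0.204]
tcp_rot: [-180.0, -0.0, 96.4]
ft_force: [-0.5, 0.6, -1.5]
opening: 0.0272
grip_force: 30.4
```

```bash
python3 - <<'E'
from caps import *
p=robot.state()["position"]; print(p)
for n in["side","scene","wrist"]:
    im=robot.grab_frame(n); C=cam(n)
    for d in robot.landmark_of(n,"spare1")[:9]:
        q=onz(C,d["xy"],p[2]-.0655)
        if abs(q[1]-p[1])<.05: print(n,np.round(d["xy"]),round(d["score"],2),q.round(4))
    for d in robot.landmark_of(n,"pocket4")[:9]:
        q=onz(C,d["xy"],.006)
        if abs(q[1]+.018)<.03 and q[0]>.56: print(n,"pocket6",round(d["score"],2),q.round(4))
E
```

```text
[ 0.59003036 -0.01626736  0.20399585]
side [305. 237.] 0.74 [ 0.5888 -0.0174  0.1385]
side pocket6 0.79 [ 0.5965 -0.0156  0.006 ]
scene [315. 231.] 0.93 [ 0.5883 -0.0169  0.1385]
scene pocket6 0.66 [ 0.5894 -0.016   0.006 ]
wrist [328. 262.] 0.59 [ 0.5917 -0.0162  0.1385]
wrist pocket6 0.96 [ 0.5901 -0.0176  0.006 ]
```

Request:
drive_tool(rot=[[0,0,0],[0,0,0],[0,0,0],[0,0,0],[0,0,0],[0,0,0],[0,0,0],[0,0,0],[0,0,0],[0,0,0],[0,0,0],[0,0,0]], dp=[[0.01,-0.02,0],[0,0,-0.3],[0,0,-0.4],[0,0,-0.3],[0,0,-0.3],[0,0,-0.2],[0,0,-0.2],[0,0,-0.2],[0,0,-0.1],[0,0,-0.1],[0,0,-0.07],[0,0,0]], hand=[0,0,0,0,0,0,0,0,0,0,0,0])

```text
time_s: 24.22
position: [0.5906, -0.018, 0.0735]
tcp_rot: [-180.0, -0.0, 96.4]
ft_force: [-0.0, -0.3, -0.8]
opening: 0.027
grip_force: 30.4
```

Request:
drive_tool(rot=[[0,0,0],[0,0,0],[0,0,0]], dp=[[0,0,-0.03],[0,0,-0.01],[0,0,0]], hand=[0,0,0])

```text
time_s: 24.6
position: [0.5911, -0.0181, 0.0724]
tcp_rot: [179.9, 0.0, 96.4]
ft_force: [-3.9, 0.3, 6.8]
opening: 0.027
grip_force: 31.4
```

Request:
drive_tool(rot=[[0,0,0],[0,0,0],[0,0,0],[0,0,0],[0,0,0],[0,0,0],[0,0,0],[0,0,0],[0,0,0],[0,0,0],[0,0,0],[0,0,0],[0,0,0],[0,0,0],[0,0,0],[0,0,0],[0,0,0],[0,0,0],[0,0,0]], dp=[[0,0,0],[0,0,0],[0,0,0.15],[0,0,0.4],[0,0,0.5],[0,0,0.5],[0,0,0.6],[0,-0.5,0],[0,-0.6,0],[0,-0.6,0],[0,-0.7,0],[0,-0.7,0],[0,-0.7,0],[0,-0.7,0],[0.01,-0.7,0],[0.01,-0.6,0],[0,-0.4,0],[0,0,-0.4],[0,0,0]], hand=[0.5,0.5,0.5,0.5,0.5,0.5,0.5,0.5,0.5,0.5,0.5,0.5,0.5,0.5,0.5,0.5,0.5,0.5,0.5])

```text
time_s: 26.98
position: [0.5912, -0.3897, 0.1747]
tcp_rot: [-179.9, -0.1, 96.4]
ft_force: [0.4, 0.5, 0.4]
opening: 0.0427
grip_force: 0.0
```

```bash
python3 - <<'E'
from caps import *
print(robot.state()["position"])
for n in["side","scene","wrist"]:
    im=robot.grab_frame(n); cv2.imwrite(f"pics/{n}4.png",im); C=cam(n)
    for d in robot.landmark_of(n,"spare1")[:9]:
        z=.006 if abs(onz(C,d["xy"],0)[1])<.15 else 0
        print(n,np.round(d["xy"]),round(d["score"],2),onz(C,d["xy"],z)[:2].round(4))
    print("cap C",caps(im,C,(.592,-.389),.08)[:3]); print("cap in p6",caps(im,C,(.59,-.018),.086)[:3])
E
```

```text
[ 0.59122257 -0.38972326  0.17473475]
side [398. 264.] 0.85 [0.5421 0.2105]
side [160. 258.] 0.84 [ 0.698  -0.3743]
side [352. 263.] 0.79 [0.5746 0.0999]
side [423. 312.] 0.75 [0.6458 0.3   ]
side [166. 218.] 0.65 [ 0.5917 -0.4011]
side [306. 254.] 0.64 [ 0.5833 -0.019 ]
cap C (array([ 0.5923, -0.3878]), array([162. , 207.1]), [156, 201, 13, 13, 123])
cap in p6 (array([ 0.5916, -0.0187]), array([304.6, 246. ]), [300, 239, 10, 15, 122])
scene [195. 354.] 0.91 [0.6437 0.2827]
scene [276. 422.] 0.7 [0.4388 0.282 ]
scene [413. 148.] 0.69 [ 0.5942 -0.3858]
scene [280. 306.] 0.68 [0.5795 0.1029]
scene [314. 258.] 0.64 [ 0.5924 -0.0216]
scene [374. 127.] 0.64 [ 0.6991 -0.3759]
scene [258. 354.] 0.63 [0.5493 0.204 ]
cap C (array([ 0.5882, -0.3878]), array([421.4, 127. ]), [415, 119, 13, 17, 173])
cap in p6 (array([ 0.5831, -0.0119]), array([314.9, 246.8]), [309, 241, 12, 11, 80])
wrist [439. 214.] 0.85 [ 0.6912 -0.3773]
wrist [321. 214.] 0.73 [ 0.5881 -0.3883]
wrist [330.  86.] 0.46 [ 0.5838 -0.284 ]
cap C (array([ 0.5902, -0.3895]), array([322.5, 244.1]), [302, 219, 42, 50, 1628])
cap in p6 (array([ 0.59  , -0.3875]), array([322.5, 244.1]), [302, 219, 42, 50, 1628])
```

View pics/wrist4.png

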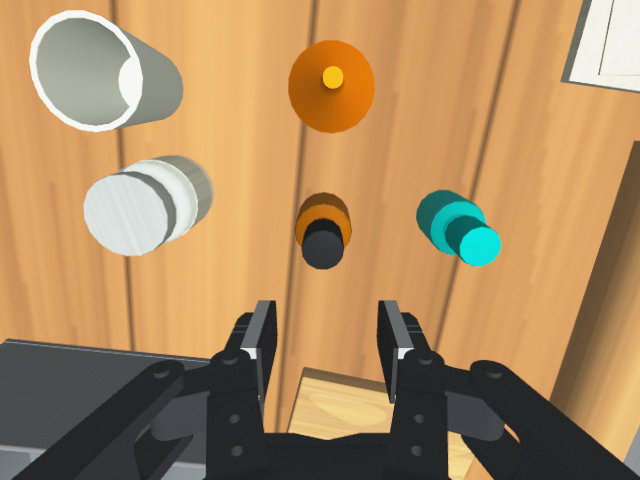

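The amber bottle with the black cap at (322,243) is straight below. The turquoise look-alike at (460,235) is well to the side.

Request:
drive_tool(rot=[[0,0,0],[0,0,0],[0,0,0],[0,0,0],[0,0,0],[0,0,0],[0,0,0],[0,0,0],[0,0,0],[0,0,0]], dp=[[0,0.02,-0.3],[0,0,-0.4],[0,0,-0.4],[0,0,-0.4],[0,0,-0.34],[0,0,0],[0,0,0],[0,0,0],[0,0,0],[0,0,0]], hand=[0.5,0.5,0.5,0.5,0.5,0.5,0.2,0,0,0])

```text
time_s: 28.52
position: [0.5921, -0.3889, 0.0664]
tcp_rot: [180.0, 0.0, 96.4]
ft_force: [-0.8, 0.1, 2.5]
opening: 0.0268
grip_force: 30.4
```

Request:
drive_tool(rot=[[0,0,0],[0,0,0],[0,0,0],[0,0,0],[0,0,0],[0,0,0],[0,0,0],[0,0,0],[0,0,0],[0,0,0],[0,0,0],[0,0,0],[0,0,0],[0,0,0],[0,0,0],[0,0,0],[0,0,0]], dp=[[0,0,0.2],[0,0,0.4],[0,0,0.5],[0,0,0.5],[0,0,0.4],[0,0,0.3],[0,0.4,0],[0,0.6,0],[0.01,0.7,0],[0.02,0.7,0],[0.02,0.7,0],[0.02,0.7,0],[0.01,0.6,0],[0.01,0.5,0],[0,0.28,0],[0,0,0],[0,0,0]], hand=[0,0,0,0,0,0,0,0,0,0,0,0,0,0,0,0,0])

```text
time_s: 30.65
position: [0.5973, -0.079, 0.2039]
tcp_rot: [-180.0, 0.0, 96.4]
ft_force: [-0.1, 0.6, -0.2]
opening: 0.0268
grip_force: 30.3
```

```bash
python3 - <<'E'
from caps import *
p=robot.state()["position"]; print(p)
for n in["side","scene","wrist"]:
    im=robot.grab_frame(n); C=cam(n)
    for d in robot.landmark_of(n,"spare1")[:9]:
        q=onz(C,d["xy"],p[2]-.0655)
        if abs(q[1]-p[1])<.05: print(n,np.round(d["xy"]),round(d["score"],2),q.round(4))
    for d in robot.landmark_of(n,"pocket4")[:9]:
        q=onz(C,d["xy"],.006)
        if abs(q[1]+.078)<.03 and q[0]>.56: print(n,"pocket7",round(d["score"],2),q.round(4))
E
```

```text
[ 0.59726617 -0.0789695   0.2038968 ]
side [278. 230.] 0.5 [ 0.5909 -0.0824  0.1384]
side pocket7 0.73 [ 0.5982 -0.0764  0.006 ]
scene [332. 204.] 0.7 [ 0.5988 -0.0828  0.1384]
scene pocket7 0.97 [ 0.5927 -0.076   0.006 ]
wrist [324. 262.] 0.8 [ 0.5965 -0.0783  0.1384]
wrist pocket7 0.74 [ 0.5974 -0.0749  0.006 ]
```

Request:
drive_tool(rot=[[0,0,0],[0,0,0],[0,0,0],[0,0,0],[0,0,0],[0,0,0],[0,0,0],[0,0,0],[0,0,0],[0,0,0],[0,0,0],[0,0,0]], dp=[[0,0.03,0],[0,0,-0.3],[0,0,-0.4],[0,0,-0.3],[0,0,-0.3],[0,0,-0.2],[0,0,-0.2],[0,0,-0.2],[0,0,-0.1],[0,0,-0.1],[0,0,-0.07],[0,0,0]], hand=[0,0,0,0,0,0,0,0,0,0,0,0])

```text
time_s: 32.6
position: [0.5972, -0.0762, 0.0735]
tcp_rot: [-180.0, -0.0, 96.4]
ft_force: [-0.1, 0.0, -0.7]
opening: 0.0269
grip_force: 30.3
```

Request:
drive_tool(rot=[[0,0,0],[0,0,0],[0,0,0]], dp=[[0,0,-0.03],[0,0,-0.01],[0,0,0]], hand=[0,0,0])

```text
time_s: 32.98
position: [0.5976, -0.0763, 0.0723]
tcp_rot: [179.9, 0.0, 96.4]
ft_force: [-3.5, -0.4, 6.1]
opening: 0.0271
grip_force: 31.3
```

On the floor. I'll release, lift, and retreat sideways for a last look.

Request:
drive_tool(rot=[[0,0,0],[0,0,0],[0,0,0],[0,0,0],[0,0,0],[0,0,0],[0,0,0],[0,0,0],[0,0,0],[0,0,0],[0,0,0],[0,0,0],[0,0,0],[0,0,0],[0,0,0],[0,0,0]], dp=[[0,0,0],[0,0,0],[0,0,0.15],[0,0,0.4],[0,0,0.5],[0,0,0.6],[0,0,0.6],[-0.1,-0.6,0.2],[-0.2,-0.7,0.2],[-0.2,-0.7,0.2],[-0.2,-0.7,0],[-0.2,-0.7,0],[-0.2,-0.7,0],[-0.2,-0.6,0],[0,0,0],[0,0,0]], hand=[0.5,0.5,0.5,0.5,0.5,0.5,0.5,0.5,0.5,0.5,0.5,0.5,0.5,0.5,0.5,0.5])

```text
time_s: 34.98
position: [0.5194, -0.3577, 0.2426]
tcp_rot: [180.0, 0.0, 96.4]
ft_force: [0.6, 0.9, -0.7]
opening: 0.0433
grip_force: 0.0
```

```bash
python3 - <<'E'
from caps import *
for n in["side","scene"]:
    im=robot.grab_frame(n); cv2.imwrite(f"pics/{n}5.png",im); C=cam(n)
    for g in[(.577,.101),(.59,-.018),(.597,-.078)]: print(n,"cap",caps(im,C,g,.086)[:3])
    for d in robot.landmark_of(n,"lid_bar")[:2]: print(n,"bar",d["score"],onz(C,d["xy"],.245).round(4))
a=cv2.resize(cv2.imread("pics/side5.png")[170:320,240:390],(400,400)); b=cv2.resize(cv2.imread("pics/scene5.png")[160:360,220:420],(400,400))
cv2.imwrite("pics/c6.png",np.hstack([a,b]))
E
```

```text
side cap (array([0.578 , 0.1003]), array([354.3, 254.2]), [349, 248, 12, 14, 128])
side cap (array([ 0.5915, -0.0188]), array([304.5, 246. ]), [300, 239, 10, 15, 122])
side cap (array([ 0.5977, -0.0769]), array([280.5, 241.8]), [275, 235, 12, 14, 126])
side bar 0.66 [0.7171 0.0257 0.245 ]
scene cap (array([0.5674, 0.1061]), array([281.7, 295.5]), [276, 290, 12, 10, 71])
scene cap (array([ 0.5878, -0.0181]), array([315.1, 243.3]), [309, 234, 13, 18, 159])
scene cap (array([ 0.5936, -0.0756]), array([331.1, 221.5]), [325, 213, 13, 17, 165])
scene bar 0.63 [0.7085 0.0242 0.245 ]
```

View pics/c6.png

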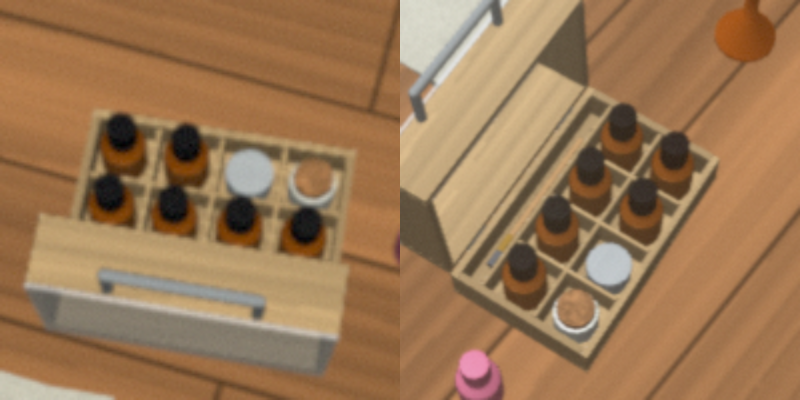

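All three bottles look seated and the lid upright. I'll check by fit that the lid hasn't drifted before handing in.

```bash
python3 - <<'E'
from fit import *
a=cv2.cvtColor(cv2.imread("pics/side1.png"),6)[262:312,245:375].astype(np.float32);
for k in(3,4,5):
    b=cv2.cvtColor(cv2.imread(f"pics/side{k}.png"),6)[262:312,245:375].astype(np.float32); print(k,cv2.phaseCorrelate(a,b,cv2.createHanningWindow((130,50),cv2.CV_32F)))
C=cam("side"); p=[.573,.010,.1116]
for t in(1.5,1.571,1.65,1.72): print(t,*[proj(C,lidpt(p,t,*q)).round(1).tolist() for q in((.2,-.055,.052),(.2,.055,.052),(.158,-.1255,.06),(.158,.1255,.06))])
E
```

```text
3 ((-0.1612884334110305, 3.8763836681340855), 0.9013796188919633)
4 ((-0.24945839241179613, 4.302279754194572), 0.965503197281449)
5 ((-0.24654657022229287, 4.142941990487525), 0.9698248370135272)
1.5 [282.4, 262.9] [335.8, 272.1] [249.7, 268.3] [367.5, 288.5]
1.571 [281.1, 270.0] [334.6, 279.2] [248.7, 273.9] [366.6, 294.2]
1.65 [279.7, 278.0] [333.2, 287.2] [247.7, 280.1] [365.5, 300.5]
1.72 [278.6, 285.0] [332.0, 294.2] [247.0, 285.5] [364.5, 305.9]
```

The lid stands at about 1.60 rad and has been steady since the first placing, well inside the band. I'll hand in.

```bash
python3 -c "
from plant import robot
print(robot.finish_job())"
```

```text
the job is handed in; nothing more can be done
None
```

The job is handed in with no verdict returned: the lid stands at about 1.60 rad by my fit, all three amber spares are on the floors of pockets 4, 6 and 7, and I saw nothing else moved.

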